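Catch the gauge chest's falling lid and lower it shut

TASK

Close the gauge chest without a slam and without gripping its lid: push the leaning lid from behind until it tips over, catch it on a finger while it is still falling and well clear of the rim, and lower it slowly on the finger until it lies fully shut. Then draw the finger out from under the lip, leave the lid shut, and do not disturb the things around the chest.

Things in the scene. Friction and masses are not known exactly. Their poses are not given: they have to be found in the camera images.
- chest: the open wooden gauge chest, screwed to the bench: 130 deep (x) x 220 wide (y) x 85 high, gauges in a foam bed inside. Origin: centre of its underside. Its x axis points level from its front to its hinged back (away from the robot, within 0.42 rad of world x), z up.
- lid (a joint): lid angle, rad: 0 = shut flat on the rim, 1.57 = upright, 1.80 = leaning back on its stop, where it settles at the start. No latch or spring. It balances at about 1.50 (friction 0.008 N m), drag 0.28 N m per rad/s: the lid tips away slowly just past upright (let go at 1.4 it takes about 3 s to fall) and, unless caught, gains 0.8 to 1.1 rad/s just before it shuts: a slam.
- lid_hinge (a point): middle of the hinge line (level, along the chest's y), at chest x +65, y 0, z 85.5 mm. The lid is a flat board 160 (hinge to lip) x 240 wide x 12 thick, 0.31 to 0.40 kg. Axes turn with the lid: x from lip to hinge, z out of its outer face (up when shut).
- lid_lip (a point): middle of the lid's free edge, on its inner face (underside when shut), 160 mm from the hinge; the outer face is 12 mm along +z. When shut the lip overhangs the chest's front by 30 mm over its full width, its underside 85.5 mm above the bench: a fingertip fits below it, outside the chest. Axes as lid_hinge.
- jar: bystander, loose, to be left alone: glass jar with a metal cap, 60 across, 85 high. Origin: centre of its underside.
- mug: bystander, loose, to be left alone: white mug, 76 across, 90 high, handle to its +y. Origin: centre of its underside.
- spray: bystander, loose, to be left alone: plain grey spray can, 54 across, 150 high. Origin: centre of its underside.
- tape: bystander, loose, to be left alone: tape measure, 65 x 35 x 60 high. Origin: centre of its underside.
- driver: bystander, loose, to be left alone: screwdriver lying flat, about 200 long along its x. Origin: centre of its underside.
- wrench: bystander, loose, to be left alone: wrench lying flat, about 180 long along its x. Origin: centre of its underside.
- offcut: bystander, loose, to be left alone: offcut of pale wood, 45 x 110 x 30 high, lying behind the chest. Origin: centre of its underside.
- collar: bystander, loose, to be left alone: steel collar, 38 across, 12 high, lying in front of the chest. Origin: centre of its underside.

How it is judged:
By the outcome, as a careful person would: the job done as asked, in the order asked, and still so for the second after the job is handed in, with the robot touching nothing.
It also fails if it takes over 50 s, if anything falls off the work surface, if the arm or the gripper's body presses on something with over 40 N, if the wrist force passes 120 N, or if a joint passes its speed limit or range.

ROBOT

A 6-joint arm with a two-finger parallel gripper is mounted at the origin on the work surface. World frame = base frame: x ahead of the robot, y to its left, z up, the work surface at z = 0. Lengths are in m, angles in degrees, forces in N, time in s.
With the tool pointing down it reaches from about 0.225 to 0.875 m from the base axis. Payload 3.4 kg.
Tool frame: the origin (TCP) lies midway between the tips of the shut fingers; the grasp point (between the pads) lies 19 mm behind it; z points along the fingers, x is the direction in which the jaws open and shut, and the axes are right-handed (so a half turn about z gives the same grasp; the last joint's range is limited). The gripper opens to 85 mm and grips with 20 to 120 N. Pads are 22 mm wide; open, the fingers measure 114 mm over their backs; the gripper's body (76 mm by 85 mm) begins 54 mm behind the grasp point. The pads swing forward as they close: fully open they stand 13 mm farther back than shut.
Start: joints at [-81.016, 15.808, 86.224, -0, 77.962, -6.933], TCP at [0.158, -0.553, 0.231] pointing down, gripper open.
Joint ranges: [-165.64, 165.64], [-43.16, 119.46], [12.63, 154.43], [-67.54, 247.53], [6.08, 155.33], [-154.97, 154.97]. Speed limits (degrees/s): [147.25, 147.25, 180, 180, 180, 180].

INTERFACE

Orientations are given as a 3x3 rotation matrix whose columns are the frame's x, y, z axes.
In Python, from cell import * gives the robot as it stands.
- The arm moves only by the tool arm_command, never from a script. Its argument "motion" is a list of rows, each a list of 4 numbers: the shift along the tool's x, y, z in mm, then the turn about the tool's z in rad. In form: [[x, y, z, twist], ...]. A call has 1 to 10 rows; each row is the pose to reach, as a shift and turn from the pose measured when the call began, along the tool's axes at that moment; what a row does not reach only later rows make up. A row lasts 1/12 s, in which the tool goes at most 41.7 mm and 7.16 degrees, less where a joint would pass 70% of its speed; a pose out of reach is approached as far as the arm can. A call with a gripper value outside its range is refused whole. "fingers" is the opening in per cent of the stroke, from 0 (shut) to 100 (fully open), set as the call begins (left out, the last holds). The fingers move at their own pace and stop on an object; the grip force is fixed at half the most. Time passes only in rows, so rows that repeat a pose let the fingers close. It gives the time, the measured TCP pose, the force and the opening at its end, in the units of the state.
- get_obs(): the state, without advancing time (a new reading comes with each control period).
- read_camera(name): name is "scene" or "side" or "wrist"; returns a dict with "color" (420x560x3 uint8, blue, green, red), "camera_matrix" (3x3 intrinsics, pixels), "R" (3x3) and "t" (3): a world point X has camera coordinates R X + t; the wrist camera has in their place "mount" (4x4, takes a point from camera to tool coordinates, whose origin is the TCP and whose axes are the tool frame's). Camera axes: x right, y down, z forward; pixel columns grow to the right and rows downward; lengths in m; the calibration is good to about 2 mm. A picture is of the moment at which its call begins: read the wrist's pose just before it. There is no depth.
- close_job(): hands the job in, once; it reports no verdict.
The state is a dict: "clock": time; "joint_pos": joint angles; "qd": joint speeds; "joint_torque": joint torques, N m; "position": TCP position; "tool_rot": TCP orientation; "ft_force": force on the tool from outside, world axes, zero at the start; "ft_torque": the same for the moment, N m; "grip_width": finger opening in m.
Only numpy, scipy, OpenCV 4.12 (cv2) and the standard library are available. Lean on these libraries where they do the work, as an engineer would, in place of code of your own. Each camera call takes 0.05 s, during which the arm holds its last target. There are 200 camera calls.

## Working session

There is one attempt and no reset: what is moved stays moved. The work goes in short steps, Python scripts to look and compute and a tool call to move; the robot and the scene stay as the last step left them, time stands still between calls to the robot, and variables do not carry over. Pictures are saved under pics/ and viewed, about 8 in all and at most 12, crops included, and the job is handed in when it is done.

Besides the shell and the picture viewer there is one more tool, called as a command line: name --pt "numbers of a row" for each row, then --argument value for the rest. arm_command: Moves the arm, as the interface text tells. Its arguments: {"type":"object","properties":{"motion":{"type":"array","items":{"type":"array","items":{"type":"number"}}},"fingers":{"type":"number"}},"required":["motion"]}

```bash
mkdir -p pics; ls
python3 - <<'E'
from cell import *
import cv2,numpy as np
o=get_obs();print(o)
for n in("scene","side"):
    c=read_camera(n);cv2.imwrite(f"pics/{n}0.png",c["color"]);np.savez(f"{n}0.npz",**c)
    print(n,c["camera_matrix"].tolist(),(-c["R"].T@c["t"]).tolist(),c["R"].tolist())
E
```

```text
pics
{'clock': 0.0, 'joint_pos': array([-8.10159273e+01,  1.58482085e+01,  8.62965375e+01,  1.87166257e-03,
        7.79640336e+01, -6.93263471e+00]), 'qd': array([-0.03493208, -0.0202839 , -0.0029302 ,  0.01322518, -0.01491459,
       -0.0021029 ]), 'joint_torque': array([ 6.31073544e-05, -4.16779554e+01, -2.45806807e+01,  1.16683022e-04,
        1.11198754e-02,  7.89782405e-06]), 'position': array([ 0.15760886, -0.55240582,  0.23042474]), 'tool_rot': array([[ 2.74232821e-01, -9.61663293e-01, -2.64922486e-04],
       [-9.61661491e-01, -2.74232825e-01,  1.88025815e-03],
       [-1.88082569e-03, -2.60862745e-04, -9.99998197e-01]]), 'ft_force': array([0.58335164, 0.4377227 , 0.70718644]), 'ft_torque': array([ 0.03959376, -0.0033508 , -0.02308435]), 'grip_width': 0.08597468414825579}
scene [[439.647300775419, 0.0, 277.15001704952374], [0.0, 439.647300775419, 214.00268660849562], [0.0, 0.0, 1.0]] [0.956067002379339, 0.47657205436056393, 0.838664142835004] [[-0.7737179318540026, 0.6334929306130049, 0.006875230244226959], [0.5068530184026365, 0.6254837942302002, -0.5931863458404358], [-0.38007970172544253, -0.4554741815061958, -0.8050358316979187]]
side [[510.5541698858605, 0.0, 284.4323583080259], [0.0, 510.5541698858605, 207.42478200086958], [0.0, 0.0, 1.0]] [0.30359036830337777, 0.7071673764187788, 0.8879599281525745] [[-0.9151908337142518, -0.4030091441913389, 0.0030606508421032646], [-0.3049345592407922, 0.6874684295705094, -0.6590918546943827], [0.2635159434759811, -0.6041281222075512, -0.7520562209648566]]
```

View pics/scene0.png

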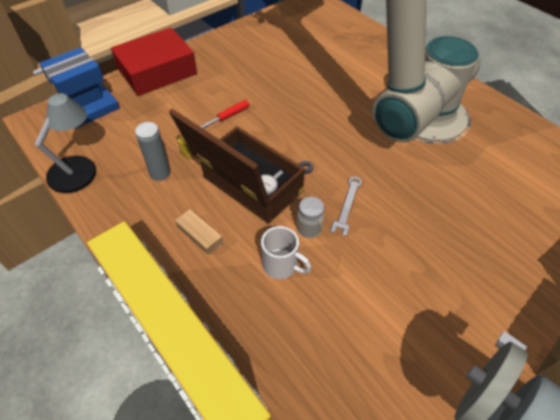

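View pics/side0.png

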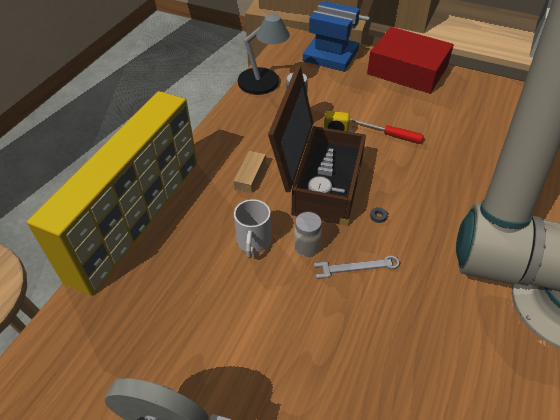

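Both pictures show the chest open toward the robot. In the scene view it is at about (250,175), with the jar at (311,217), mug (283,252), spray can (153,150) and offcut (199,230). In the side view the lid is at (293,130), the collar at (379,214) and the tape at (337,122). Next I'll enlarge the chest area so I can pick corners.

Run:
```python
import cv2,numpy as np
a=cv2.imread("pics/scene0.png")[95:290,125:345];b=cv2.imread("pics/side0.png")[60:270,225:405]
a=cv2.resize(a,None,fx=2,fy=2,interpolation=cv2.INTER_CUBIC);b=cv2.resize(b,None,fx=2,fy=2,interpolation=cv2.INTER_CUBIC)
o=np.zeros((420,800,3),np.uint8);o[:390,:440]=a;o[:420,440:800]=b
cv2.imwrite("pics/crop1.png",o)
```

```text
(no output)
```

View pics/crop1.png

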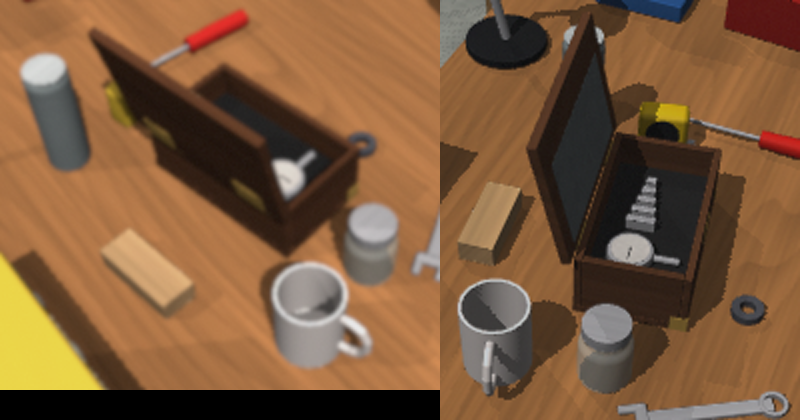

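```bash
cat > h.py <<'E'
import numpy as np,cv2
def load(n): return dict(np.load(n+"0.npz"))
S,D=load("scene"),load("side")
def ray(c,p):
    d=c["R"].T@np.linalg.solve(c["camera_matrix"],[p[0],p[1],1]);return -c["R"].T@c["t"],d/np.linalg.norm(d)
def plane(c,p,z):
    o,d=ray(c,p);return o+d*(z-o[2])/d[2]
def tri(p,q):
    (a,d),(b,e)=ray(S,p),ray(D,q);s,t=np.linalg.lstsq(np.c_[d,-e],b-a,rcond=None)[0]
    P,Q=a+s*d,b+t*e;return (P+Q)/2,np.linalg.norm(P-Q)
def proj(c,X):
    v=c["camera_matrix"]@(c["R"]@np.asarray(X)+c["t"]);return v[:2]/v[2]
E
python3 - <<'E'
from h import *
np.set_printoptions(precision=4,suppress=True)
print("rim side f-,f+,b+",[plane(D,p,.085) for p in((365,135),(351,201.5),(293,191))])
print("rim scene f+,f-",[plane(S,p,.085) for p in((303.5,172.5),(237,129))])
print("scene bottom b+",plane(S,(269,220),0))
print("lip-",tri((171.5,111),(300,67.5)),"lip+",tri((257.5,169),(271,135)))
print("tri f+",tri((303.5,172.5),(351,201.5)),"f-",tri((237,129),(365,135)))
for n,c,p,z in(("jar",D,(307.5,221),.085),("jar",S,(311,203),.085),("mug",D,(253,210),.09),("mug",S,(280,240),.09),("spray",S,(148,130),.15),("offcutS",S,(196,227),.03),("offcutD",D,(253,165),.03),("collar",D,(379,214.5),.01),("tapeD",D,(337,118),.06),("drv",S,(205,125),.01),("drv",S,(248,103),.01),("wr",D,(392,262),.0),("wr",D,(320,270),.0),("red",D,(400,45),.08),("vise",D,(335,10),.15),("yellowtopD",D,(180,100),.15),("lamp",S,(70,110),.2)): print(n,plane(c,p,z))
E
```

```text
rim side f-,f+,b+ [array([ 0.5017, -0.2266,  0.085 ]), array([ 0.463 , -0.0101,  0.085 ]), array([0.587 , 0.0117, 0.085 ])]
rim scene f+,f- [array([ 0.4786, -0.0032,  0.085 ]), array([ 0.5117, -0.2152,  0.085 ])]
scene bottom b+ [0.586  0.0036 0.    ]
lip- (array([ 0.6699, -0.2138,  0.231 ]), np.float64(0.0052991893619498045)) lip+ (array([0.6314, 0.0273, 0.2345]), np.float64(0.008048170373054145))
tri f+ (array([ 0.4664, -0.0177,  0.0702]), np.float64(0.00879604549979296)) f- (array([ 0.5038, -0.2292,  0.0766]), np.float64(0.009449173899446115))
jar [0.527  0.0768 0.085 ]
jar [0.5244 0.0735 0.085 ]
mug [0.6398 0.099  0.09  ]
mug [0.6396 0.1073 0.09  ]
spray [ 0.7082 -0.279   0.15  ]
offcutS [ 0.7379 -0.0671  0.03  ]
offcutD [ 0.7282 -0.0757  0.03  ]
collar [ 0.4072 -0.0653  0.01  ]
tapeD [ 0.5934 -0.2896  0.06  ]
drv [ 0.5264 -0.3521  0.01  ]
drv [ 0.3789 -0.3517  0.01  ]
wr [0.3448 0.0421 0.    ]
wr [0.4768 0.1228 0.    ]
red [ 0.5323 -0.6562  0.08  ]
vise [ 0.7355 -0.6441  0.15  ]
yellowtopD [ 0.9224 -0.0937  0.15  ]
lamp [ 0.8266 -0.3858  0.2   ]
```

arm_command --pt "-177 -302 -250 0.11" --pt "-177 -302 -250 0.11" --pt "-177 -302 -250 0.11" --pt "-177 -302 -250 0.11" --pt "-177 -302 -250 0.11" --pt "-177 -302 -250 0.11" --pt "-177 -302 -250 0.11" --pt "-177 -302 -250 0.11" --pt "-177 -302 -250 0.11" --pt "-177 -302 -250 0.11" --fingers 0

```text
clock: 0.93
position: [0.3927, -0.306, 0.4741]
tool_rot: [[0.167, -0.986, -0.0], [-0.986, -0.167, 0.002], [-0.002, 0.0, -1.0]]
ft_force: [0.1, -1.6, -0.0]
grip_width: -0.0
```

arm_command --pt "-370 -425 -26 0" --pt "-370 -425 -26 0" --pt "-370 -425 -26 0" --pt "-370 -425 -26 0" --pt "-370 -425 -26 0" --pt "-370 -425 -26 0" --pt "-370 -425 -26 0" --pt "-370 -425 -26 0" --pt "-370 -425 -26 0" --pt "-370 -425 -26 0"

```text
clock: 1.77
position: [0.6564, 0.0163, 0.4932]
tool_rot: [[0.167, -0.986, -0.001], [-0.986, -0.167, 0.002], [-0.002, 0.001, -1.0]]
ft_force: [1.6, -0.1, 0.3]
grip_width: -0.0001
```

arm_command --pt "-110 -300 -50 0" --pt "-110 -300 -50 0" --pt "-110 -300 -50 0" --pt "-110 -400 -50 0" --pt "-110 -500 -50 0" --pt "-110 -600 -50 0" --pt "-110 -600 -50 0" --pt "-110 -600 -50 0"

```text
clock: 2.43
position: [0.8144, 0.1166, 0.4233]
tool_rot: [[0.167, -0.986, 0.028], [-0.986, -0.166, 0.006], [-0.001, -0.029, -1.0]]
ft_force: [-0.4, -0.7, 0.4]
grip_width: 0.0001
```

```bash
python3 -c "
from cell import *
o=get_obs();print(o['clock'],o['joint_pos'].round(2),o['position'].round(4));print(o['tool_rot'].round(4))"
```

```text
2.4333 [  3.2   42.82  12.65   0.28 122.89  83.77] [0.8144 0.1166 0.4233]
[[ 1.666e-01 -9.856e-01  2.850e-02]
 [-9.860e-01 -1.665e-01  5.700e-03]
 [-9.000e-04 -2.900e-02 -9.996e-01]]
```

arm_command --pt "-80 -300 -300 0" --pt "-80 -300 -300 0" --pt "-80 -300 -300 0" --pt "-80 -300 -300 0"

```text
clock: 2.77
position: [0.8048, 0.1435, 0.4461]
tool_rot: [[0.167, -0.984, 0.064], [-0.986, -0.166, 0.012], [-0.001, -0.065, -0.998]]
ft_force: [-0.6, -0.8, 0.2]
grip_width: 0.0001
```

arm_command --pt "-80 -300 -300 0" --pt "-80 -300 -300 0" --pt "-80 -300 -300 0" --pt "-80 -300 -300 0"

```text
clock: 3.1
position: [0.7969, 0.1668, 0.4656]
tool_rot: [[0.167, -0.981, 0.098], [-0.986, -0.166, 0.019], [-0.002, -0.1, -0.995]]
ft_force: [-0.2, 0.3, -0.5]
grip_width: -0.0001
```

arm_command --pt "0 -600 0 0" --pt "0 -600 0 0" --pt "0 -600 0 0" --pt "0 -600 0 0"

```text
clock: 3.43
position: [0.8603, 0.1739, 0.4031]
tool_rot: [[0.167, -0.978, 0.128], [-0.986, -0.165, 0.025], [-0.003, -0.13, -0.991]]
ft_force: [0.7, -0.0, -0.0]
grip_width: -0.0001
```

```bash
python3 -c "
from cell import *
o=get_obs();print(o['clock'],o['joint_pos'].round(2),o['position'].round(4));print(o['tool_rot'].round(4))"
```

```text
3.4333 [  6.66  44.43  12.67   0.62 115.42  87.34] [0.8603 0.1739 0.4031]
[[ 0.1673 -0.9776  0.1281]
 [-0.9859 -0.1654  0.0248]
 [-0.003  -0.1304 -0.9915]]
```

arm_command --pt "0 -400 -250 0" --pt "0 -400 -250 0"

```text
clock: 3.6
position: [0.8682, 0.1731, 0.4101]
tool_rot: [[0.167, -0.973, 0.16], [-0.986, -0.164, 0.031], [-0.004, -0.163, -0.987]]
ft_force: [-0.2, -0.3, -0.0]
grip_width: -0.0005
```

arm_command --pt "0 -400 -250 0" --pt "0 -400 -250 0"

```text
clock: 3.77
position: [0.8732, 0.1722, 0.4248]
tool_rot: [[0.167, -0.966, 0.197], [-0.986, -0.163, 0.038], [-0.005, -0.201, -0.98]]
ft_force: [-0.3, -0.7, 0.8]
grip_width: 0.0003
```

arm_command --pt "0 -400 0 0" --pt "0 -400 0 0"

```text
clock: 3.93
position: [0.9034, 0.1761, 0.4067]
tool_rot: [[0.167, -0.957, 0.235], [-0.986, -0.161, 0.045], [-0.005, -0.239, -0.971]]
ft_force: [0.6, -0.0, -0.6]
grip_width: -0.0004
```

arm_command --pt "0 -400 0 0" --pt "0 -400 0 0" --pt "0 -400 0 0" --pt "0 -400 0 0" --pt "0 -400 0 0" --pt "0 -400 0 0" --pt "0 -400 0 0" --pt "0 -400 0 0"

```text
clock: 4.6
position: [0.9629, 0.1822, 0.3434]
tool_rot: [[0.167, -0.948, 0.272], [-0.986, -0.159, 0.052], [-0.006, -0.276, -0.961]]
ft_force: [0.5, 0.1, 0.3]
grip_width: 0.0003
```

arm_command --pt "0 -300 -400 0" --pt "0 -300 -400 0"

```text
clock: 4.77
position: [0.9464, 0.1781, 0.3849]
tool_rot: [[0.168, -0.94, 0.296], [-0.986, -0.158, 0.057], [-0.007, -0.301, -0.953]]
ft_force: [0.1, -0.3, 0.0]
grip_width: -0.0003
```

arm_command --pt "0 -300 -400 0"

```text
clock: 4.85
position: [0.9381, 0.1761, 0.4124]
tool_rot: [[0.168, -0.932, 0.32], [-0.986, -0.156, 0.062], [-0.008, -0.326, -0.945]]
ft_force: [-0.2, -0.4, 1.3]
grip_width: -0.0
```

arm_command --pt "0 -300 -400 0"

```text
clock: 4.93
position: [0.9303, 0.1742, 0.4388]
tool_rot: [[0.168, -0.923, 0.345], [-0.986, -0.155, 0.066], [-0.008, -0.352, -0.936]]
ft_force: [-0.2, -0.4, -0.1]
grip_width: -0.0003
```

arm_command --pt "0 -400 -200 0"

```text
clock: 5.02
position: [0.9335, 0.1743, 0.4553]
tool_rot: [[0.169, -0.91, 0.379], [-0.986, -0.152, 0.072], [-0.008, -0.386, -0.923]]
ft_force: [-0.8, 1.0, 0.8]
grip_width: -0.0003
```

arm_command --pt "0 -400 -200 0"

```text
clock: 5.1
position: [0.9401, 0.1748, 0.4665]
tool_rot: [[0.169, -0.896, 0.41], [-0.986, -0.15, 0.078], [-0.008, -0.418, -0.909]]
ft_force: [0.4, 0.3, -0.0]
grip_width: -0.0004
```

arm_command --pt "0 -400 -200 0"

```text
clock: 5.18
position: [0.9452, 0.175, 0.4787]
tool_rot: [[0.169, -0.882, 0.44], [-0.986, -0.148, 0.083], [-0.008, -0.447, -0.894]]
ft_force: [-0.0, 0.9, -1.4]
grip_width: -0.0002
```

arm_command --pt "0 -400 -200 0"

```text
clock: 5.27
position: [0.9487, 0.175, 0.492]
tool_rot: [[0.169, -0.868, 0.467], [-0.986, -0.145, 0.088], [-0.008, -0.475, -0.88]]
ft_force: [0.1, -0.2, 0.2]
grip_width: 0.0002
```

arm_command --pt "0 -400 -200 0"

```text
clock: 5.35
position: [0.951, 0.1749, 0.5062]
tool_rot: [[0.169, -0.853, 0.494], [-0.986, -0.142, 0.093], [-0.009, -0.502, -0.865]]
ft_force: [-0.4, -0.2, 0.3]
grip_width: -0.0002
```

arm_command --pt "0 -400 -200 0"

```text
clock: 5.43
position: [0.9523, 0.1745, 0.5213]
tool_rot: [[0.17, -0.838, 0.519], [-0.985, -0.139, 0.097], [-0.009, -0.528, -0.849]]
ft_force: [0.2, 0.1, 1.2]
grip_width: 0.0002
```

arm_command --pt "0 -400 -200 0"

```text
clock: 5.52
position: [0.9527, 0.1741, 0.5371]
tool_rot: [[0.17, -0.821, 0.544], [-0.985, -0.136, 0.102], [-0.01, -0.554, -0.833]]
ft_force: [-0.1, -0.4, -0.3]
grip_width: 0.0001
```

arm_command --pt "0 -400 -100 0"

```text
clock: 5.6
position: [0.9577, 0.1745, 0.5501]
tool_rot: [[0.17, -0.802, 0.572], [-0.985, -0.133, 0.107], [-0.01, -0.582, -0.813]]
ft_force: [-0.5, -0.2, 0.6]
grip_width: -0.0001
```

arm_command --pt "0 -400 -100 0"

```text
clock: 5.68
position: [0.9638, 0.1751, 0.5606]
tool_rot: [[0.17, -0.783, 0.598], [-0.985, -0.129, 0.111], [-0.01, -0.608, -0.794]]
ft_force: [-0.9, 0.6, 0.7]
grip_width: -0.0001
```

arm_command --pt "0 -400 -100 0"

```text
clock: 5.77
position: [0.9686, 0.1754, 0.5722]
tool_rot: [[0.17, -0.764, 0.622], [-0.985, -0.125, 0.116], [-0.01, -0.633, -0.774]]
ft_force: [-0.0, 0.1, -0.7]
grip_width: 0.0
```

arm_command --pt "0 -400 -100 0"

```text
clock: 5.85
position: [0.9724, 0.1755, 0.5849]
tool_rot: [[0.171, -0.744, 0.646], [-0.985, -0.122, 0.12], [-0.011, -0.657, -0.754]]
ft_force: [1.1, 0.1, -0.3]
grip_width: -0.0
```

```bash
python3 -c "
from cell import *
from h import *
o=get_obs();R=o['tool_rot'];p=o['position'];print(o['clock'],o['joint_pos'].round(2),p.round(4));print(R.round(4),np.arccos(-R[2,2]))
H=np.array([.608,-.098,.0855]);yw=.17
ex=np.array([np.cos(yw),np.sin(yw),0]);ez=np.array([0,0,1])
print('R.T ex,ez',(R.T@ex).round(3),(R.T@ez).round(3))
# overlay of the lid/chest model for a check
ey=np.cross(ez,ex)
for n,c in(('scene',S),('side',D)):
    im=c['color'].copy()
    for th in(1.8,):
        for s in(-.12,.12):
            for off in(0,.012):
                a=H+ey*s+off*(ex*np.sin(th)+ez*np.cos(th));b=a+.16*(-np.cos(th)*ex+np.sin(th)*ez)
                cv2.line(im,*[tuple(int(v) for v in proj(c,q)) for q in(a,b)],(0,255,0),1)
    for i in(0,-.13):
        for z in(0,-.0855):
            a,b=[H+ex*i+ez*z+ey*s for s in(-.11,.11)]
            cv2.line(im,*[tuple(int(v) for v in proj(c,q)) for q in(a,b)],(255,255,0),1)
    cv2.imwrite('pics/ov_%s.png'%n,im)
a=cv2.imread('pics/ov_scene.png')[95:245,150:330];b=cv2.imread('pics/ov_side.png')[50:230,250:400]
o=np.zeros((540,800,3),np.uint8);a=cv2.resize(a,None,fx=2.2,fy=2.2);b=cv2.resize(b,None,fx=2.6,fy=2.6);o[:a.shape[0],:a.shape[1]]=a;o[:b.shape[0],400:400+b.shape[1]]=b
cv2.imwrite('pics/ov.png',o)
"
```

```text
5.85 [ 4.82 37.5  12.68  3.74 88.9  86.55] [0.9724 0.1755 0.5849]
[[ 0.1706 -0.7441  0.6459]
 [-0.9853 -0.1218  0.12  ]
 [-0.0106 -0.6568 -0.754 ]] 0.7167107881743846
R.T ex,ez [ 0.001 -0.754  0.657] [-0.011 -0.657 -0.754]
```

View pics/ov.png

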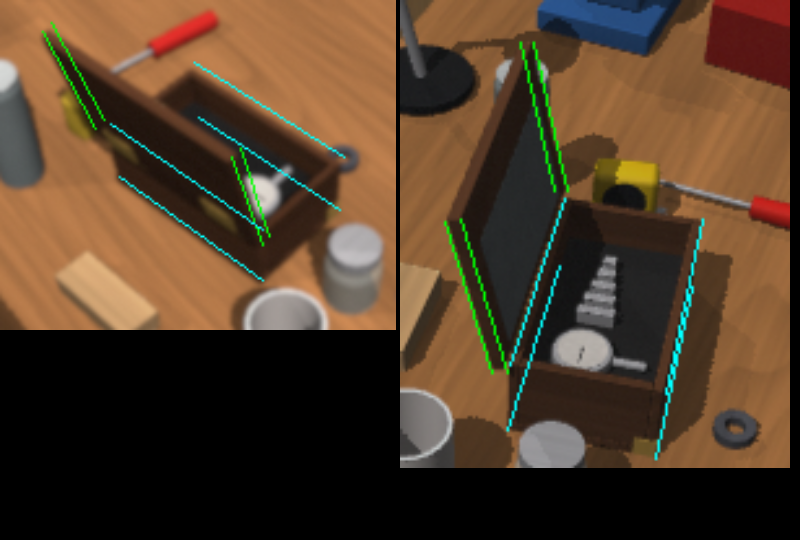

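Scene overlay: the model's lid edges fall on the lid, with lip corners at crop (44,28), (237,155), (450,220) and (527,42). The front rim is within about 5 mm. Pushing past the arm's reach has tilted the tool 41° toward the chest, so a finger can go under the lip. Next I'll plan the moves in the chest's vertical plane.

```bash
cat >> h.py <<'E'
H=np.array([.608,-.098,.0855]);yw=.17
ex=np.array([np.cos(yw),np.sin(yw),0]);ez=np.array([0,0,1.]);ey=np.cross(ez,ex)
def uvw(p): d=p-H;return np.array([d@ex,d@ey,p[2]])*1e3
def shift(R,p,q): # q=(u,lat,w) mm -> tool shift mm
    return R.T@(H*[1,1,0]+ex*q[0]/1e3+ey*q[1]/1e3+ez*q[2]/1e3-p)*1e3
def Tlip(R,th,s,half=11):  # TCP for lip inner corner on the finger's upper side, s from tip
    a=np.array([R[:,2]@ex,R[2,2]]);n=-np.array([R[:,1]@ex,R[2,1]])
    return np.array([-160*np.cos(th),85.5+160*np.sin(th)])+s*a-half*n
E
python3 - <<'E'
from cell import *
from h import *
o=get_obs();R,p=o['tool_rot'],o['position'];print(uvw(p))
for q in((110,0,330),):print(q,shift(R,p,q).round(1))
c=np.array([110,0,330]);print("unit du,dlat,dw",[(R.T@v).round(3) for v in(ex,ey,ez)])
for th in(.85,.7,.5,.3,.1,0,-.06): print(th,Tlip(R,th,25).round(1))
E
```

```text
[405.37258242 207.92265755 584.8691508 ]
(110, 0, 330) [210.2 388.9  -3.7]
unit du,dlat,dw [array([ 0.001, -0.754,  0.657]), array([-1.   ,  0.006,  0.009]), array([-0.011, -0.657, -0.754])]
0.85 [-97.5 179.6]
0.7 [-114.2  162.5]
0.5 [-132.3  136.1]
0.3 [-144.7  106.7]
0.1 [-151.1   75.4]
0 [-151.9   59.4]
-0.06 [-151.6   49.8]
```

arm_command --pt "210 389 -4 0" --pt "210 389 -4 0" --pt "210 389 -4 0" --pt "210 389 -4 0" --pt "210 389 -4 0" --pt "210 389 -4 0" --pt "210 389 -4 0" --pt "210 389 -4 0" --pt "210 389 -4 0" --pt "210 389 -4 0"

```text
clock: 6.68
position: [0.7443, -0.0511, 0.3596]
tool_rot: [[0.17, -0.743, 0.648], [-0.985, -0.122, 0.119], [-0.009, -0.659, -0.753]]
ft_force: [0.8, 0.5, 0.3]
grip_width: -0.0002
```

Run:
```python
from cell import *
from h import *
o=get_obs();R,p=o['tool_rot'],o['position'];print(o['clock'],uvw(p),o['joint_pos'].round(1));print(R.round(3))
for q in((110,0,330),(105,0,235),(72,0,227)):print(q,shift(R,p,q).round(1))
```

```text
6.6833 [142.28160615  23.14946321 359.60596681] [-18.2   9.6  89.1  25.7  46.7  50.2]
[[ 0.17  -0.743  0.648]
 [-0.985 -0.122  0.119]
 [-0.009 -0.659 -0.753]]
(110, 0, 330) [23.4 43.7  0.8]
(105, 0, 235) [ 24.2 110.   69. ]
(72, 0, 227) [ 24.3 140.1  53.3]
```

arm_command --pt "24 110 69 0" --pt "24 110 69 0" --pt "24 110 69 0" --pt "24 110 69 0" --pt "24 110 69 0"

```text
clock: 7.1
position: [0.7086, -0.0803, 0.2305]
tool_rot: [[0.168, -0.747, 0.643], [-0.986, -0.119, 0.119], [-0.013, -0.654, -0.757]]
ft_force: [0.4, -0.3, 0.6]
grip_width: -0.0002
```

Run:
```python
from cell import *
from h import *
o=get_obs();R,p=o['tool_rot'],o['position'];print(o['clock'],uvw(p),o['ft_force'].round(1))
a=read_camera("scene")["color"][60:260,130:360];b=read_camera("side")["color"][0:230,200:420]
o=np.zeros((460,800,3),np.uint8);a=cv2.resize(a,None,fx=1.7,fy=1.7);b=cv2.resize(b,(400,418));o[:a.shape[0],:a.shape[1]]=a;o[:418,400:]=b
cv2.imwrite('pics/pre.png',o)
```

```text
7.1 [102.13367784   0.41018342 230.49379213] [ 0.4 -0.3  0.6]
```

View pics/pre.png

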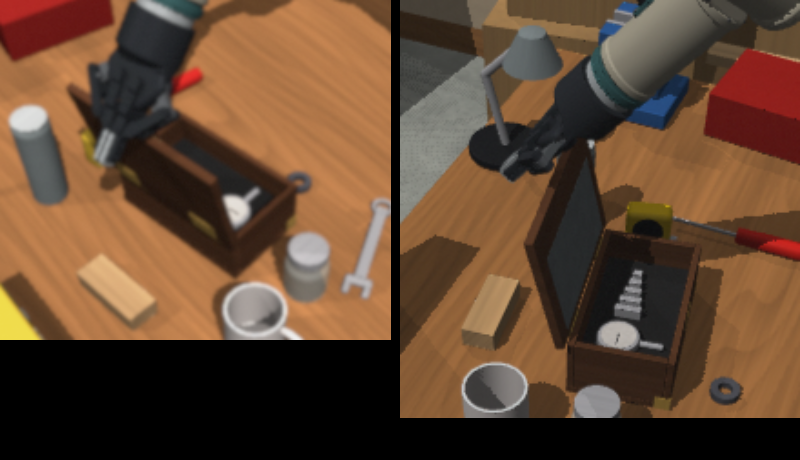

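arm_command --pt "0 11 -9 0" --pt "0 22 -18 0" --pt "0 28 -23 0" --pt "0 34 -28 0" --pt "0 39 -32 0" --pt "0 45 -37 0" --pt "0 50 -41 0" --pt "0 55 -45 0" --pt "0 60 -49 0" --pt "0 60 -49 0"

```text
clock: 8.03
position: [0.6393, -0.0952, 0.2405]
tool_rot: [[0.167, -0.733, 0.659], [-0.986, -0.123, 0.113], [-0.002, -0.669, -0.744]]
ft_force: [0.2, -0.4, 2.7]
grip_width: 0.0001
```

Run:
```python
from cell import *
from h import *
o=get_obs();R,p=o['tool_rot'],o['position'];print(o['clock'],uvw(p),o['ft_force'].round(1))
b=read_camera("side")["color"][0:230,200:420]
cv2.imwrite('pics/pullA.png',cv2.resize(b,(440,460)))
q0=uvw(p)
for q in((12,0,227),(9,0,226),(9,0,277),(-110,0,277),(-85,0,180)):print(q,shift(R,p,q).round(1))
```

```text
8.0333 [ 31.33196534  -2.52728344 240.50085041] [ 0.2 -0.4  2.7]
(12, 0, 227) [-2.5 23.4 -2.9]
(9, 0, 226) [-2.4 26.3 -4.1]
(9, 0, 277) [ -2.5  -7.8 -42.1]
(-110, 0, 277) [  -2.3   80.7 -121.6]
(-85, 0, 180) [ -2.2 127.  -32.8]
```

View pics/pullA.png

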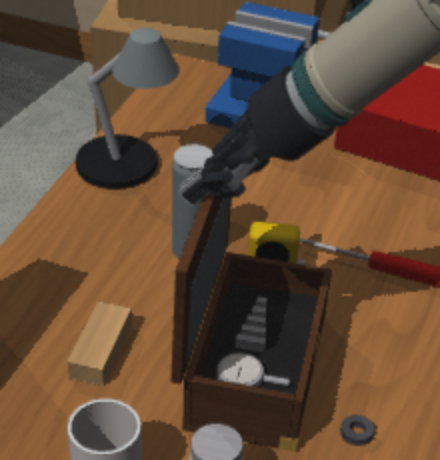

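The picture shows the lid about upright, with its lip at (180,265) in the crop and the finger hooked behind it. From the geometry, θ≈1.57. I'll push about 25 mm further along the finger normal.

arm_command --pt "0 6 0 0" --pt "0 12 0 0" --pt "0 18 0 0" --pt "0 25 0 0" --pt "0 26 0 0" --pt "0 26 0 0"

```text
clock: 8.58
position: [0.6195, -0.0988, 0.2222]
tool_rot: [[0.166, -0.735, 0.658], [-0.986, -0.123, 0.112], [-0.002, -0.667, -0.745]]
ft_force: [-1.2, 0.2, 4.9]
grip_width: 0.0001
```

```bash
cat > st.py <<'E'
from cell import *
from h import *
from scipy.optimize import brentq
import sys
o=get_obs();R,p=o['tool_rot'],o['position'];q0=uvw(p);print(o['clock'],q0.round(1),o['ft_force'].round(1))
n=-np.array([R[:,1]@ex,R[2,1]]);t=np.array([q0[0],q0[2]])
f=lambda th:np.array([-160*np.cos(th)+12*np.sin(th),85.5+160*np.sin(th)+12*np.cos(th)])@n-t@n+11
try: print("theta by finger behind",brentq(f,.9,2))
except Exception: pass
for a in sys.argv[1:]:
    q=[float(v) for v in a.split(',')];print(q,shift(R,p,[q[0],0,q[1]]).round(1))
E
python3 st.py 9,280 -105,280 -85,180
```

```text
8.5833 [ 11.2  -2.8 222.2] [-1.2  0.2  4.9]
theta by finger behind 1.350309396395803
[9.0, 280.0] [ -2.8 -36.9 -44.5]
[-105.0, 280.0] [  -2.5   48.  -120.6]
[-85.0, 180.0] [ -2.4  99.8 -32.8]
```

arm_command --pt "-3 -37 -45 0" --pt "-3 -37 -45 0" --pt "-3 5 -83 0" --pt "-3 48 -121 0" --pt "-3 48 -121 0" --pt "-3 48 -121 0" --pt "-3 75 -78 0" --pt "-3 100 -33 0" --pt "-3 100 -33 0"

```text
clock: 9.33
position: [0.5217, -0.1107, 0.1755]
tool_rot: [[0.166, -0.738, 0.653], [-0.986, -0.121, 0.114], [-0.005, -0.663, -0.748]]
ft_force: [-0.4, 0.1, 0.1]
grip_width: -0.0002
```

```bash
python3 st.py -85,180
python3 - <<'E'
from cell import *
from h import *
b=read_camera("side")["color"][0:230,200:420]
cv2.imwrite('pics/hop.png',cv2.resize(b,(440,460)))
E
```

```text
9.3333 [-87.2   2.1 175.5] [-0.4  0.1  0.1]
[-85.0, 180.0] [ 2.  -4.6 -1.9]
```

View pics/hop.png

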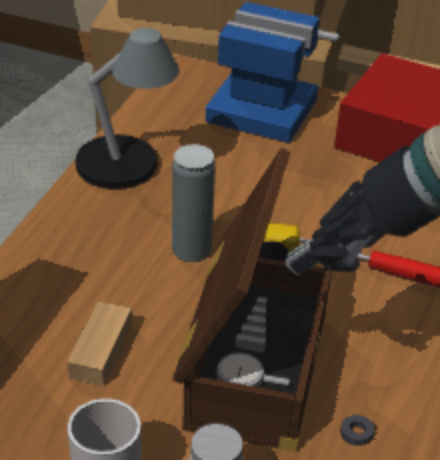

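The lid has tipped forward and is falling. The fingertip, at (295,262) in the crop, waits in front of it. I'll hold still for the catch.

arm_command --pt "2 -5 -2 0" --pt "2 -5 -2 0" --pt "2 -5 -2 0" --pt "2 -5 -2 0" --pt "2 -5 -2 0" --pt "2 -5 -2 0" --pt "2 -5 -2 0" --pt "2 -5 -2 0" --pt "2 -5 -2 0" --pt "2 -5 -2 0"

```text
clock: 10.22
position: [0.5235, -0.1112, 0.1775]
tool_rot: [[0.167, -0.741, 0.65], [-0.986, -0.12, 0.117], [-0.009, -0.66, -0.751]]
ft_force: [-2.0, -0.4, -0.5]
grip_width: 0.0
```

```bash
python3 st.py -85,180
python3 - <<'E'
from cell import *
from h import *
b=read_camera("side")["color"][0:230,200:420]
cv2.imwrite('pics/catch.png',cv2.resize(b,(440,460)))
o=get_obs();R,p=o['tool_rot'],o['position']
for th,s in((.85,30),(.75,29),(.6,27),(.45,25),(.3,23),(.2,22),(.1,20),(0,19),(-.06,18)):
    T=Tlip(R,th,s);print(th,T.round(1),shift(R,p,[T[0],0,T[1]]).round(1))
E
```

```text
10.2167 [-85.5   1.3 177.5] [-2.  -0.4 -0.5]
[-85.0, 180.0] [ 1.2 -2.  -1.5]
0.85 [-94.  175.9] [ 1.3  7.4 -4.5]
0.75 [-106.2  165.5] [ 1.5 23.4 -4.7]
0.6 [-122.5  148.3] [ 1.6 47.  -2.5]
0.45 [-135.8  129.1] [ 1.8 69.8  3.1]
0.3 [-145.9  108.2] [ 2.1 91.1 12.1]
0.2 [-150.5   93.5] [  2.2 104.3  20.1]
0.1 [-154.3   79.2] [  2.3 116.5  28.4]
0 [-155.7   64. ] [  2.5 127.7  38.9]
-0.06 [-156.1   55.1] [  2.5 133.8  45.3]
```

View pics/catch.png

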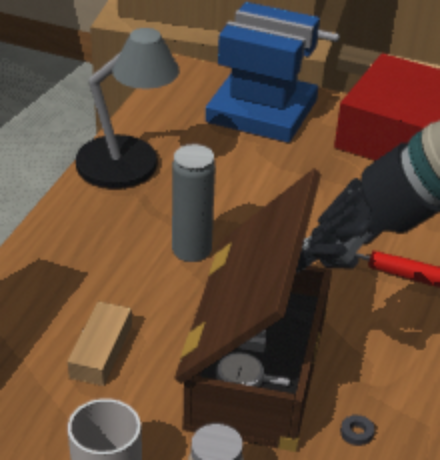

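The lid is resting on the finger: force −2 N, about 0.9 rad, with the lip at (318,172) in the crop. Now I'll lower it slowly.

arm_command --pt "0 2 0 0" --pt "0 4 -1 0" --pt "0 7 -2 0" --pt "0 9 -2 0" --pt "0 12 -3 0" --pt "0 14 -3 0" --pt "0 16 -3 0" --pt "0 19 -4 0" --pt "0 21 -4 0" --pt "0 23 -4 0"

```text
clock: 11.1
position: [0.5036, -0.1145, 0.1651]
tool_rot: [[0.167, -0.741, 0.65], [-0.986, -0.12, 0.117], [-0.009, -0.66, -0.751]]
ft_force: [0.1, -0.1, -1.5]
grip_width: -0.0
```

arm_command --pt "0 2 0 0" --pt "0 5 0 0" --pt "0 7 0 0" --pt "0 10 1 0" --pt "0 12 1 0" --pt "0 14 1 0" --pt "0 17 1 0" --pt "0 19 2 0" --pt "0 22 2 0" --pt "0 24 2 0"

```text
clock: 11.93
position: [0.4868, -0.1171, 0.1474]
tool_rot: [[0.167, -0.742, 0.65], [-0.986, -0.12, 0.117], [-0.009, -0.66, -0.751]]
ft_force: [-0.4, -0.1, -1.1]
grip_width: -0.0003
```

```bash
cat > low.py <<'E'
from st import *
print(R[:,2].round(3))
for th,s in((.7,28),(.6,27),(.45,25),(.3,23),(.2,22),(.15,21),(.1,20),(.05,19.5),(0,19),(-.06,18)):
    T=Tlip(R,th,s);print(th,T.round(1),shift(R,p,[T[0],0,T[1]]).round(1))
E
python3 low.py
```

```text
11.9333 [-122.6    1.7  147.4] [-0.4 -0.1 -1.1]
[ 0.65   0.117 -0.751]
0.7 [-112.2  160.3] [  1.6 -16.4  -2.7]
0.6 [-122.5  148.3] [ 1.7 -0.7 -0.6]
0.45 [-135.8  129.1] [ 1.9 22.   5.1]
0.3 [-145.9  108.2] [ 2.1 43.4 14.1]
0.2 [-150.6   93.5] [ 2.3 56.6 22.1]
0.15 [-152.6   86.4] [ 2.3 62.8 26.1]
0.1 [-154.3   79.2] [ 2.4 68.8 30.4]
0.05 [-155.2   71.6] [ 2.5 74.5 35.5]
0 [-155.7   64. ] [ 2.5 79.9 40.9]
-0.06 [-156.1   55.1] [ 2.6 86.  47.3]
```

Tracking is good and the lid is still resting on the finger at about −1.3 N. I'll carry on to about 0.3.

arm_command --pt "0 2 0 0" --pt "0 4 1 0" --pt "0 7 1 0" --pt "0 9 2 0" --pt "0 11 2 0" --pt "0 13 3 0" --pt "0 15 3 0" --pt "0 17 4 0" --pt "0 20 4 0" --pt "0 22 5 0"

```text
clock: 12.77
position: [0.4736, -0.1192, 0.129]
tool_rot: [[0.167, -0.742, 0.65], [-0.986, -0.12, 0.117], [-0.009, -0.66, -0.751]]
ft_force: [-0.6, -0.3, -1.3]
grip_width: 0.0003
```

arm_command --pt "0 2 1 0" --pt "0 4 2 0" --pt "0 6 3 0" --pt "0 8 4 0" --pt "0 11 5 0" --pt "0 13 5 0" --pt "0 15 6 0" --pt "0 17 7 0" --pt "0 19 8 0" --pt "0 21 9 0"

```text
clock: 13.6
position: [0.4639, -0.1208, 0.1082]
tool_rot: [[0.167, -0.742, 0.65], [-0.986, -0.12, 0.117], [-0.009, -0.66, -0.751]]
ft_force: [0.1, -0.0, -0.8]
grip_width: -0.0003
```

```bash
python3 low.py
python3 - <<'E'
from cell import *
from h import *
b=read_camera("side")["color"][0:230,200:420]
cv2.imwrite('pics/low.png',cv2.resize(b,(440,460)))
E
```

```text
13.6 [-145.9    2.   108.2] [ 0.1 -0.  -0.8]
[ 0.65   0.117 -0.751]
0.7 [-112.2  160.3] [  1.4 -59.8 -16.8]
0.6 [-122.5  148.3] [  1.5 -44.1 -14.7]
0.45 [-135.8  129.1] [  1.7 -21.4  -9. ]
0.3 [-145.9  108.2] [ 1.9 -0.  -0.1]
0.2 [-150.6   93.5] [ 2.1 13.2  8. ]
0.15 [-152.6   86.4] [ 2.2 19.4 12. ]
0.1 [-154.3   79.2] [ 2.2 25.4 16.3]
0.05 [-155.2   71.6] [ 2.3 31.1 21.4]
0 [-155.7   64. ] [ 2.4 36.5 26.7]
-0.06 [-156.1   55.1] [ 2.4 42.7 33.1]
```

View pics/low.png

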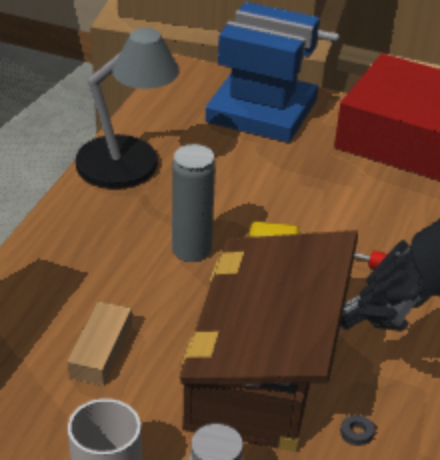

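The lid is at about 0.3 rad, with the fingertip under the lip at (345,312) in the crop. I'll take the last stretch slower.

arm_command --pt "0 2 1 0" --pt "0 4 2 0" --pt "0 6 4 0" --pt "0 8 5 0" --pt "0 10 6 0" --pt "0 12 7 0" --pt "0 14 8 0" --pt "0 16 9 0" --pt "0 18 11 0" --pt "0 19 12 0"

```text
clock: 14.48
position: [0.4569, -0.1217, 0.0857]
tool_rot: [[0.166, -0.743, 0.649], [-0.986, -0.119, 0.116], [-0.009, -0.659, -0.752]]
ft_force: [-0.9, -0.1, -1.0]
grip_width: 0.0002
```

arm_command --pt "0 1 1 0" --pt "0 2 2 0" --pt "0 3 3 0" --pt "0 5 4 0" --pt "0 6 5 0" --pt "0 7 6 0" --pt "0 8 6 0" --pt "0 9 7 0" --pt "0 11 8 0" --pt "0 12 9 0"

```text
clock: 15.32
position: [0.4538, -0.1221, 0.0708]
tool_rot: [[0.166, -0.743, 0.649], [-0.986, -0.119, 0.116], [-0.009, -0.659, -0.752]]
ft_force: [-0.5, 0.1, -1.1]
grip_width: 0.0001
```

```bash
python3 low.py|tail -7
```

```text
0.3 [-146.   108.2] [  2.  -32.3 -21.5]
0.2 [-150.6   93.5] [  2.1 -19.1 -13.5]
0.15 [-152.6   86.4] [  2.2 -12.8  -9.4]
0.1 [-154.3   79.2] [ 2.3 -6.9 -5.1]
0.05 [-155.2   71.6] [ 2.3 -1.2 -0. ]
0 [-155.8   64. ] [2.4 4.3 5.4]
-0.06 [-156.1   55.1] [ 2.5 10.4 11.8]
```

arm_command --pt "0 0.6 0.7 0" --pt "0 1.2 1.4 0" --pt "0 1.8 2 0" --pt "0 2.5 2.7 0" --pt "0 3 3.5 0" --pt "0 3.6 4.2 0" --pt "0 4.2 5 0" --pt "0 5 5.6 0" --pt "0 5.5 6.3 0" --pt "0 6 7 0"

```text
clock: 16.15
position: [0.4539, -0.122, 0.0616]
tool_rot: [[0.166, -0.743, 0.649], [-0.986, -0.119, 0.116], [-0.009, -0.659, -0.752]]
ft_force: [0.1, 0.7, -0.2]
grip_width: 0.0001
```

arm_command --pt "0 0.6 0.7 0" --pt "0 1.2 1.4 0" --pt "0 1.8 2 0" --pt "0 2.5 2.7 0" --pt "0 3 3.5 0" --pt "0 3.6 4.2 0" --pt "0 4.2 5 0" --pt "0 5 5.6 0" --pt "0 5.5 6.3 0" --pt "0 6 7 0"

```text
clock: 16.98
position: [0.454, -0.1219, 0.0522]
tool_rot: [[0.166, -0.743, 0.649], [-0.986, -0.119, 0.116], [-0.009, -0.659, -0.752]]
ft_force: [-0.5, 0.7, -0.9]
grip_width: 0.0
```

```bash
python3 low.py|tail -7
python3 - <<'E'
from cell import *
from h import *
b=read_camera("side")["color"][80:230,270:420]
cv2.imwrite('pics/shut1.png',cv2.resize(b,(600,600),interpolation=cv2.INTER_CUBIC))
E
```

```text
0.3 [-146.   108.2] [  2.  -44.4 -35.6]
0.2 [-150.6   93.5] [  2.1 -31.2 -27.6]
0.15 [-152.6   86.4] [  2.2 -24.9 -23.6]
0.1 [-154.3   79.2] [  2.3 -19.  -19.3]
0.05 [-155.2   71.6] [  2.3 -13.3 -14.2]
0 [-155.8   64. ] [ 2.4 -7.8 -8.8]
-0.06 [-156.1   55.1] [ 2.5 -1.7 -2.4]
```

View pics/shut1.png

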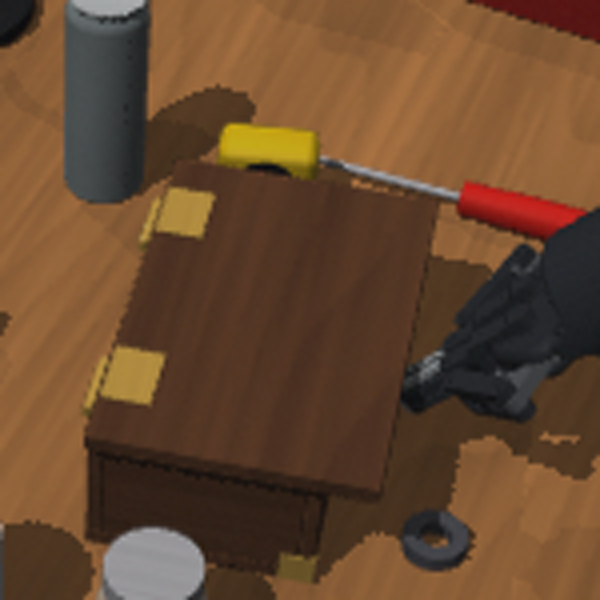

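arm_command --pt "0 8 -7 0" --pt "0 15 -13 0" --pt "0 23 -20 0" --pt "0 30 -26 0" --pt "0 38 -33 0" --pt "0 45 -40 0" --pt "0 53 -46 0" --pt "0 60 -53 0" --pt "0 60 -53 0"

```text
clock: 17.78
position: [0.3741, -0.1356, 0.0523]
tool_rot: [[0.164, -0.744, 0.648], [-0.986, -0.117, 0.115], [-0.01, -0.658, -0.753]]
ft_force: [-0.4, 0.1, -0.1]
grip_width: -0.0
```

arm_command --pt "0 -10 -12 0" --pt "0 -20 -24 0" --pt "0 -35 -40 0" --pt "0 -50 -60 0" --pt "0 -65 -80 0" --pt "0 -80 -100 0" --pt "0 -80 -120 0" --pt "0 -80 -120 0"

```text
clock: 18.45
position: [0.3562, -0.1416, 0.1981]
tool_rot: [[0.164, -0.742, 0.65], [-0.986, -0.122, 0.11], [-0.002, -0.659, -0.752]]
ft_force: [0.3, -0.4, -0.7]
grip_width: -0.0
```

Run:
```python
from cell import *
from h import *
o=get_obs();print(o['clock'],uvw(o['position']).round(1),o['ft_force'].round(1))
for th in(0,.05,.1):
  for n,c in(('side',D),('scene',S)):
    print(th,n,[proj(c,H+ey*s-ex*(.16*np.cos(th)+.012*np.sin(th)*-1)+ez*(.16*np.sin(th)+.012*np.cos(th))).round(1).tolist() for s in(-.12,.12)])
A=read_camera("scene")["color"];B=read_camera("side")["color"]
a=cv2.resize(A[95:295,125:345],(396,360));b=cv2.resize(B[60:290,200:430],(400,400))
for n,i,j in(("scene",A,S),("side",B,D)):
    d=(cv2.absdiff(i,j['color']).max(2)>40).astype(np.uint8)
    _,_,st,_=cv2.connectedComponentsWithStats(d);print(n,[s.tolist() for s in st[1:] if s[4]>60])
o=np.zeros((400,800,3),np.uint8);o[:360,:396]=a;o[:,400:]=b;cv2.imwrite('pics/end.png',o)
```

```text
18.45 [-255.6   -0.4  198.1] [ 0.3 -0.4 -0.7]
0 side [[380.3, 130.2], [366.2, 203.4]]
0 scene [[243.2, 112.2], [318.5, 158.1]]
0.05 side [[380.5, 127.6], [366.3, 200.7]]
0.05 scene [[242.8, 109.9], [318.6, 155.9]]
0.1 side [[380.5, 124.9], [366.2, 198.0]]
0.1 scene [[242.3, 107.7], [318.6, 153.7]]
scene [[251, 0, 73, 45, 1333], [276, 0, 111, 109, 5842], [386, 0, 69, 107, 3172], [435, 0, 69, 45, 1761], [437, 38, 36, 27, 528], [320, 65, 43, 60, 1038], [378, 81, 29, 19, 156], [375, 96, 28, 35, 290], [436, 100, 10, 16, 64], [388, 102, 48, 50, 663], [169, 109, 129, 94, 3665], [215, 115, 102, 56, 1282]]
side [[547, 9, 13, 12, 121], [426, 54, 134, 186, 7507], [268, 68, 91, 129, 4910], [325, 111, 19, 20, 189], [355, 127, 38, 88, 1271], [481, 195, 79, 88, 2225], [456, 225, 85, 71, 930]]
```

View pics/end.png

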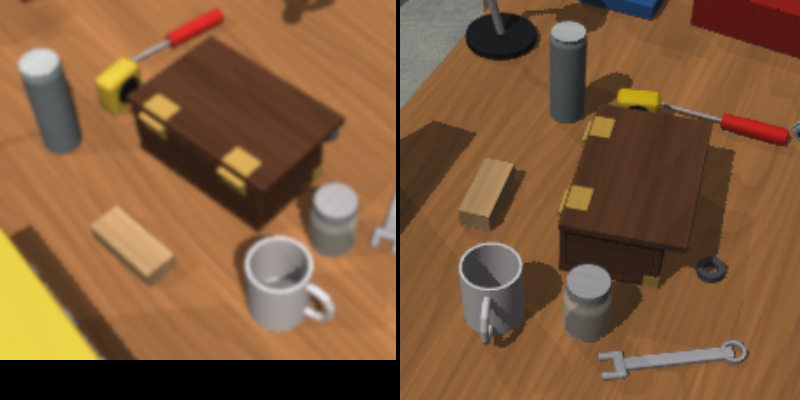

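```bash
python3 -c "
from cell import *
print(close_job())"
```

```text
the job is handed in; nothing more can be done
None
```

The lid is shut, the finger is out and clear, and I handed the job in at about 18.5 s of the 50 s allowed.

**How it was done:** Commanding poses beyond the arm's reach tilted the tool about 41° toward the chest. I hooked the shut fingers behind the leaning lip and pushed the lid to about 1.35 rad. The finger then went over the lip and caught the falling lid at about 0.9 rad, at roughly −2 N. I lowered it at about 0.2 rad/s, slowing to about 0.07 to 0.12 rad/s at the end. The finger then backed out level from under the lip and rose clear.

**Last checks:**
- **Lid shut:** in the side view, taken just before the finger was drawn out, the lip corners lie within about 1.5 px of where a shut lid should be. About 2.7 px would mean 0.05 rad open. The final picture, after the finger left, shows it still shut.
- **Surroundings:** all bystanders look unmoved. The only image difference near one is a patch at the tape measure, which I put down to the lid now hiding part of it.
- **Robot clear:** the wrist force is at noise level.

**What disagreed:**
- The two views differed by up to about 12 mm on the chest's front edge, so I averaged them, and the later contacts fitted.
- While pushing from behind, the wrist read about 5 N upward, more than the tipping should need. I took this as the finger resting on the lip, and it disappeared when the finger lifted.

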